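# Seat a tube block in the bench mixer and clamp it

### The job

Put the long aluminium tube block into the nest on top of the bench mixer, lowering it gently, and press it down until you feel it sits fully home on the nest floor: a stiff lift pad holds it up at first. Only then swing the hinged hold-down clamp over it until its rubber foot rests on the block, and let go. Leave the short block, the bottle and the tip box alone.

Things in the scene. Friction and masses are not known exactly. Their poses are not given: they have to be found in the camera images.
- block_centre (a point): The long tube block to load: a plain aluminium brick, 120 mm long (its y), 50 mm wide (its x), 60 mm high, with two rows of six dark round wells drawn on its flat top; about 0.5 kg, loose, standing upright on the bench. The point is its centre, 30 mm above its underside; z is up. Either way round fits the nest.
- nest (a point): Centre of the nest's floor, 70 mm above the bench, on the white mixer (cabinet 200 x 250 mm, fixed). The nest is an open rectangular frame, inside 126 mm along its y and 56 mm along its x; walls 8 mm thick, 16 mm high, rounded tops. z up; +y points along the nest to the clamp's hinge. Fully home, the block's underside is on this floor, its top 60 mm above this point; the push then stiffens sharply.
- lift_pad_axis (a point): Point on the nest floor at the middle of the grey lift pad (36 x 90 mm, same place as the nest's centre). The pad's top stands 7 to 10 mm above the floor at the start. It slides straight down with about 13 N of friction, no spring: it bears the block's weight, gives way to some 6 to 10 N more pressed on the block (more if fast), and stays where it is pushed.
- hinge (a point): The clamp's hinge axis, between two dark steel posts (tops 84 mm above the nest floor) at the +y end of the nest: 88 mm along the nest's +y and 72 mm above the nest floor. Axes as for the nest; the hinge turns about its x.
- handle (a point): Centre of the clamp's handle, a black round cross bar 80 mm long, 16 mm thick, parallel to the hinge. Clamp closed: 120 mm from the hinge towards the nest's -y and 35 mm above it. Clamp upright: 120 mm above the hinge and 35 mm out on the side away from the block. It is joined at its middle by a 14 mm wide post to the clamp's arm, a bar 22 mm wide, 12 mm thick, with a rubber foot 88 mm from the hinge.
- clamp (a joint): Angle of the clamp about its hinge, rad: 0 when it lies level with its foot on the middle of a fully seated block, pi/2 with the arm upright, more when it leans away from the nest (starts 1.55 to 1.9; stop at 2.0). Its stiff hinge (about 0.32 N m) stays wherever it is left; about 3 N at the handle moves it. Shut fingers can push it over.
- spare_centre (a point): Bystander: the short aluminium block, 70 x 50 x 60 mm, with two rows of three wells; its centre, 30 mm above its underside. Leave it.
- bottle: Bystander: an amber bottle with white cap, 64 mm in diameter, 150 mm high, loose; origin at the centre of its foot. Leave it.
- tipbox: Bystander: a white and clear pipette tip box, 87 x 117 x 70 mm, loose; origin at the centre of its underside. Leave it.
Things that resemble listed ones, but are neither listed nor needed, are in the scene too. What is shaped like the part that bears block_centre but green or red is not meant.

How it is judged:
By the outcome, as a careful person would: the job done as asked, in the order asked, and still so for the second after the job is handed in, with the robot touching nothing.
It also fails if it takes over 64 s, if anything falls off the work surface, if the arm or the gripper's body presses on something with over 40 N, if the wrist force passes 120 N, or if a joint passes its speed limit or range.

### The arm

A 6-joint arm with a two-finger parallel gripper is mounted at the origin on the work surface. World frame = base frame: x ahead of the robot, y to its left, z up, the work surface at z = 0. Lengths are in m, angles in rad, forces in N, time in s.
With the tool pointing down it reaches from about 0.425 to 0.95 m from the base axis. Payload 3.5 kg.
Tool frame: the origin (TCP) lies at the very end of the fingers, on their centre line; the grasp point (between the pads) lies 19 mm behind it (bot.hold_point_z is the distance from the TCP to the grasp point, in m); x points along the fingers, y is the direction in which the jaws open and shut, and the axes are right-handed (so a half turn about x gives the same grasp; the last joint's range is limited). The gripper opens to 85 mm and grips with 20 to 120 N. Pads are 22 mm wide; open, the fingers measure 114 mm over their backs; the gripper's body (76 mm by 85 mm) begins 54 mm behind the grasp point. The pads swing forward as they close: fully open they stand 13 mm farther back than shut.
Start: joints at [0.995, 0.286, 1.577, -0, 1.279, -0.15], TCP at [0.279, 0.615, 0.231] pointing down, gripper open.
Joint ranges: [-2.77, 2.77], [-0.9, 2.22], [0.21, 2.48], [-1.53, 4.67], [0.24, 2.81], [-2.84, 2.84]. Speed limits (rad/s): [2.79, 2.79, 3.14, 3.14, 3.14, 3.14].

### API

Orientations are given as a 3x3 rotation matrix whose columns are the frame's x, y, z axes.
In Python, from workcell import state, cams, bot gives the robot as it stands. The module is installed in compiled form; this text tells all that it offers.
- The arm moves only by the tool arm_command, never from a script. Its argument "moves" is a list of rows, each a list of 7 numbers: the shift along the world's x, y, z in m, then the turn, a rotation vector about the world's x, y, z in rad, then the closure, from 0 (fully open) to 1 (shut). In form: [[dx, dy, dz, wx, wy, wz, grip], ...]. A call has 1 to 20 rows; each row shifts and turns the commanded pose from where the row before left it; what a row does not reach is not made up. A row lasts 1/10 s, in which the tool goes at most 50 mm and 8.59 degrees, less where a joint would pass 70% of its speed; a pose out of reach is approached as far as the arm can. A call is refused whole if a number of a shift passes 0.05 or a number of a turn 0.15, either way. A call with a gripper value outside its range is refused whole. The fingers move at their own pace and stop on an object; "squeeze" is the grip in N (left out, the last holds). Time passes only in rows, so rows that do not move let the fingers close. It gives the time, the measured TCP pose, the force and the opening at its end, in the units of the state.
- state(): the state, without advancing time (a new reading comes with each control period).
- cams.grab_frame(name): name is "scene" or "top"; returns (picture, depth): 384x512x3 uint8, red, green, blue; 384x512 float32, m along the optical axis (not along the pixel's ray), 0 where there is no reading.
- cams.camera_params(name): a dict with "fx", "fy", "cx", "cy" (pixels), "R" (3x3) and "t" (3): a world point X has camera coordinates R X + t. Camera axes: x right, y down, z forward; pixel columns grow to the right and rows downward; lengths in m; the calibration is good to about 2 mm. A picture is of the moment at which its call begins. camera_params takes no time and is no camera call.
- bot.job_done(): hands the job in, once; it reports no verdict.
The state is a dict: "clock": time; "joints": joint angles; "dq": joint speeds; "joint_efforts": joint torques, N m; "eef_pos": TCP position; "orientation": TCP orientation; "force": force on the tool from outside, world axes, zero at the start; "wrist_torque": the same for the moment, N m; "grip_width": opening from 0.0 (shut) to 1.0 (fully open).
Only numpy, scipy, OpenCV 4.12 (cv2) and the standard library are available. Lean on these libraries where they do the work, as an engineer would, in place of code of your own. Each camera call takes 0.05 s, during which the arm holds its last target. There are 200 camera calls.

## Working session

There is one attempt and no reset: what is moved stays moved. The work goes in short steps, Python scripts to look and compute and a tool call to move; the robot and the scene stay as the last step left them, time stands still between calls to the robot, and variables do not carry over. Pictures are saved under pics/ and viewed, about 8 in all and at most 12, crops included, and the job is handed in when it is done.

Besides the shell and the picture viewer there is one more tool, called after "Call:" in YAML: its name, and indented under it one key for each argument. arm_command: Moves the arm, as the interface text tells. Its arguments: {"type":"object","properties":{"moves":{"type":"array"},"squeeze":{"type":"number"}},"required":["moves"]}

```bash
mkdir -p pics; cat > h.py <<'E'
import numpy as np, cv2
from workcell import state, cams, bot
def grab(n,tag):
    p,d=cams.grab_frame(n); cv2.imwrite(f'pics/{tag}.png',p[:,:,::-1]); np.save(f'pics/{tag}.npy',d); return p,d
def world(n,d):
    c=cams.camera_params(n); v,u=np.mgrid[:d.shape[0],:d.shape[1]]
    P=np.stack([(u-c['cx'])/c['fx']*d,(v-c['cy'])/c['fy']*d,d],-1)
    return (P-c['t'])@np.array(c['R'])
E
python3 - <<'E'
from h import *
for n in('scene','top'):
    p,d=grab(n,n+'0'); c=cams.camera_params(n); print(n,c['fx'],-np.array(c['R']).T@c['t'],np.round(c['R'],2).tolist())
a=cv2.imread('pics/scene0.png');cv2.imwrite('pics/scene0b.png',cv2.resize(a,(800,600)))
a=cv2.imread('pics/top0.png');cv2.imwrite('pics/top0b.png',cv2.resize(a,(800,600)))
print(state())
E
```

```text
scene 416.8052513280516 [1.15441846 0.46222291 0.82258027] [[-0.66, 0.75, -0.0], [0.46, 0.4, -0.79], [-0.59, -0.53, -0.61]]
top 459.34142789427943 [ 0.45166108 -0.12685216  1.42654262] [[-0.0, -1.0, 0.0], [-1.0, 0.0, -0.05], [0.05, -0.0, -1.0]]
{'clock': 0.1, 'joints': array([ 9.94957229e-01,  2.87089751e-01,  1.57802451e+00,  3.40829404e-06,
        1.27860293e+00, -1.50007297e-01]), 'dq': array([-9.26984040e-05, -5.61004968e-04, -1.25088709e-03, -4.69464298e-04,
        9.28557005e-05, -6.25269926e-05]), 'joint_efforts': array([ 2.25456592e-04, -4.07294691e+01, -2.93698525e+01, -1.87351798e-04,
        3.39615988e-03, -1.15470189e-05]), 'eef_pos': array([0.27847918, 0.61422852, 0.23008035]), 'orientation': array([[-1.15962921e-03,  4.13078121e-01,  9.10694856e-01],
       [-1.78014611e-03,  9.10693173e-01, -4.13079624e-01],
       [-9.99997743e-01, -2.10018911e-03, -3.20726997e-04]]), 'force': array([-0.64431599, -0.39687282, -0.00787811]), 'wrist_torque': array([-0.01958164,  0.05532329,  0.02053163]), 'grip_width': 1.0031073437477338}
```

View pics/scene0b.png

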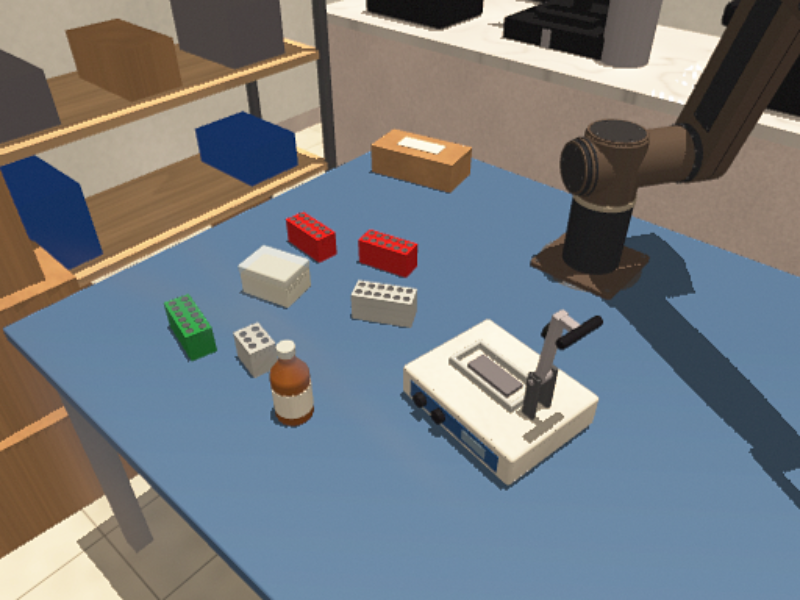

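View pics/top0b.png

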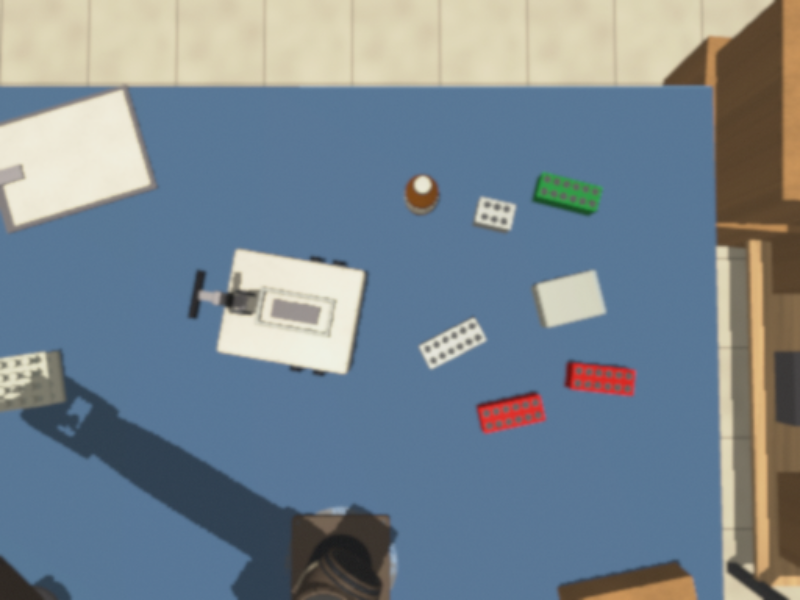

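The top view (800x600) shows these candidates:
- long aluminium block, 12 wells, at (452,343)
- short block, 6 wells, at (495,213)
- green block at (568,193)
- red blocks at (511,412) and (601,378)
- tip box at (570,298)

I choose (452,343). The mixer is at (292,312) with the nest at (297,311), and the clamp leans toward the handle at (197,294).

```bash
python3 - <<'E'
from h import *
def rect(pts): 
    r=cv2.minAreaRect((pts[:,:2]*1000).astype(np.float32)); return np.round(r[0],1),np.round(r[1],1),round(r[2],1)
for n in('top','scene'):
    d=np.load(f'pics/{n}0.npy');W=world(n,d); X,Y,Z=W[...,0],W[...,1],W[...,2]
    p=cv2.imread(f'pics/{n}0.png').astype(int)
    ok=(d>0)
    if n=='top':
        v,u=np.mgrid[:384,:512]; m0=(abs(u-289)<28)&(abs(v-219.5)<22)
        c=W[219,289]; print('block px',c, 'bench z',W[180,260])
        mm=W[199,190]; print('nest px',mm)
    m=ok&(np.hypot(X-c[0],Y-c[1])<.085)&(abs(Z-.06)<.006)
    print(n,'block top',m.sum(),rect(W[m]),W[m].mean(0), np.median(Z[m]))
    r=ok&(np.hypot(X-mm[0],Y-mm[1])<.2)
    for lo,hi,t in((.064,.074,'cab'),(.0765,.083,'pad?'),(.0835,.09,'wall'),(.1,.4,'clamp')):
        m=r&(Z>lo)&(Z<hi); print(n,t,m.sum(),rect(W[m]) if m.sum()>5 else '',np.median(Z[m]) if m.any() else'')
    m=r&(Z>.2)&(p.max(-1)<60); print(n,'handle',m.sum(),W[m].mean(0),rect(W[m]),Z[m].min(),Z[m].max())
    print(np.histogram(Z[r],bins=np.arange(0.05,.32,.01)))
E
python3 - <<'E'
import cv2,numpy as np
a=cv2.imread('pics/top0.png'); b=cv2.imread('pics/scene0.png')
x=cv2.resize(a[150:250,110:320],(800,381),interpolation=cv2.INTER_CUBIC)[:,:]
y=cv2.resize(b[170:320,215:395],(260,217))
cv2.imwrite('pics/c1.png',x)
E
```

```text
block px [ 0.43232462 -0.2175092   0.05944181] bench z [ 0.55264741 -0.13173701  0.00247618]
nest px [0.49163965 0.07366428 0.08069324]
top block top 661 (array([ 431.5, -218.7]), array([ 50., 119.]), 27.3) [ 0.43179519 -0.21917097  0.06003357] 0.06007641988914985
top cab 4206 (array([493.1,  87.5]), array([249.8, 199.5]), 79.9) 0.06967927062895077
top pad? 428 (array([495.9,  91.1]), array([232.1, 183.4]), 83.0) 0.07936908205811642
top wall 275 (array([493. ,  86.7]), array([160.5,  71.3]), 79.8) 0.08612077884842653
top clamp 517 (array([510.4, 185.5]), array([65.1, 79.1]), 79.8) 0.2612173934227009
top handle 137 [0.51222792 0.19617521 0.25734458] (array([510.4, 187. ]), array([54.7, 72.3]), 79.9) 0.2202931453766673 0.27217642232223405
(array([  89, 2410, 2567,  477,   17,    7,    3,    4,    7,   37,   54,
         10,   10,    9,    8,    3,    1,   12,   18,   34,   22,  268,
         10,    0,    0,    0]), array([0.05, 0.06, 0.07, 0.08, 0.09, 0.1 , 0.11, 0.12, 0.13, 0.14, 0.15,
       0.16, 0.17, 0.18, 0.19, 0.2 , 0.21, 0.22, 0.23, 0.24, 0.25, 0.26,
       0.27, 0.28, 0.29, 0.
[... 303 characters left out ...]
07852806576047304
scene wall 215 (array([494.3,  95. ]), array([170.9,  70.5]), 79.2) 0.08485176001414883
scene clamp 1036 (array([510.4, 189.1]), array([63.6, 80.8]), 81.3) 0.22404411151885895
scene handle 254 [0.51902598 0.20935618 0.25935317] (array([510.8, 191.7]), array([58.4, 80.8]), 81.3) 0.2220844682074803 0.26689869557964047
(array([ 381, 3691, 1328,  411,   60,   52,   48,   50,   37,   79,   73,
         26,   28,   31,   31,   29,   22,   39,   46,   35,  107,  303,
          0,    0,    0,    0]), array([0.05, 0.06, 0.07, 0.08, 0.09, 0.1 , 0.11, 0.12, 0.13, 0.14, 0.15,
       0.16, 0.17, 0.18, 0.19, 0.2 , 0.21, 0.22, 0.23, 0.24, 0.25, 0.26,
       0.27, 0.28, 0.29, 0.3 , 0.31]))
```

View pics/c1.png

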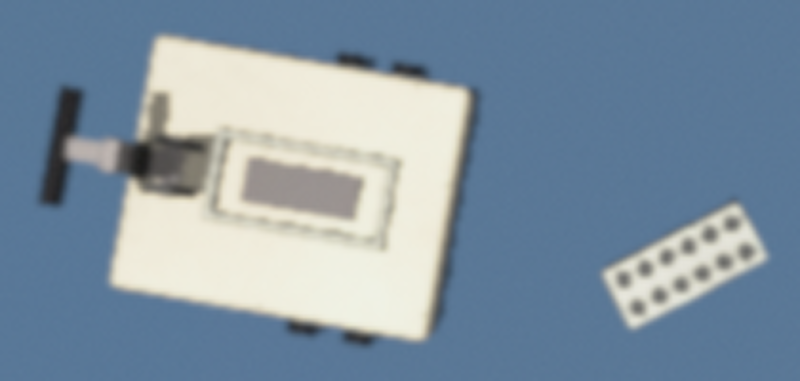

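The crop confirms the choice: an aluminium block with 2x6 wells, at crop (685,265), standing free. Next I refine the nest and block poses.

```bash
python3 - <<'E'
from h import *
yaw=np.deg2rad(-10.1); ex=np.array([np.cos(yaw),np.sin(yaw)]); ey=np.array([-np.sin(yaw),np.cos(yaw)])
def ray(n,m,z):
    c=cams.camera_params(n);R=np.array(c['R']);o=-R.T@c['t'];cs,_=cv2.findContours(m.astype(np.uint8),0,1)
    q=max(cs,key=cv2.contourArea)[:,0].astype(float)
    D=np.c_[(q[:,0]-c['cx'])/c['fx'],(q[:,1]-c['cy'])/c['fy'],np.ones(len(q))]@R
    return (o+D*((z-o[2])/D[:,2])[:,None]).astype(np.float32)
def R_(P): r=cv2.minAreaRect(P[:,:2]*1000); return np.round(r[0],1),np.round(r[1],1),round(r[2],1)
c0=np.array([.4935,.074])
for n in('top','scene'):
    d=np.load(f'pics/{n}0.npy');W=world(n,d);p=cv2.imread(f'pics/{n}0.png').astype(int)
    L=W[...,:2]-c0; lx=L@ex; ly=L@ey; Z=W[...,2]
    g=(p.max(-1)<175)&(p.max(-1)-p.min(-1)<40)&(abs(lx)<.026)&(abs(ly)<.055)&(d>0)
    print(n,'pad',g.sum(),np.median(Z[g]),R_(ray(n,g,.0785)),W[g].mean(0))
    # block by color, all non-blue near block
    s=(np.hypot(W[...,0]-.4315,W[...,1]+.218)<.09)&(p[...,0]-p[...,2]<35)&((Z>.052) if n=='scene' else True)&(d>0)
    print(n,'block',s.sum(),R_(ray(n,s,.06)))
    w=(Z>.082)&(Z<.09)&(abs(lx)<.045)&(abs(ly)<.08)&(d>0)
    a,b=lx[w]*1000,ly[w]*1000
    print('wall lx hist',np.histogram(a,bins=np.arange(-46,47,4))[0],'\n ly',np.histogram(b,bins=np.arange(-80,81,4))[0])
    h=(Z>.2)&(p.max(-1)<70)&(np.hypot(lx,ly-.14)<.1)&(d>0)
    # handle bar only: |lx|>12mm
    h&=abs(lx-np.median(lx[h]))>.012
    print('handle lx',lx[h].min(),lx[h].max(),'ly',np.percentile(ly[h],[2,50,98]),'z',np.percentile(Z[h],[2,50,98]))
    q=(Z>.143)&(Z<.17)&(abs(lx)<.04)&(ly>.05)&(ly<.13)&(d>0); print('posts',q.sum(),lx[q].min(),lx[q].max(),np.percentile(ly[q],[2,98]))
    # clamp arm
E
```

```text
top pad 310 0.07887895486418603 (array([491.5,  77. ]), array([86.9, 31.3]), 80.4) [0.4914518  0.07739908 0.07874107]
top block 783 (array([ 432.4, -217.5]), array([ 55.7, 125. ]), 26.4)
wall lx hist [ 0  5 61 45  7  5 10 14 13 11 14 11  9 12 11  7  6 14 59 44  0  0  0] 
 ly [ 0  0  0 27 32  3  7  6  6  8  7  8 13  8  8 11 11  5 10  8  6  8 10  9
 10  8  9 11  7  8  4  7  7  5  5  6 22 27 11  0]
handle lx -0.03960907983044368 0.033737843510777805 ly [0.13155818 0.13617709 0.14187237] z [0.26044109 0.26472489 0.271098  ]
posts 99 -0.02581566048001787 0.01947614511363442 [0.0813828  0.10274167]
scene pad 431 0.07710300474156898 (array([494.7,  82.4]), array([93.5, 40.7]), 80.0) [0.49347693 0.0825041  0.07660677]
scene block 467 (array([ 436.1, -211.7]), array([ 59.3, 119.9]), 27.9)
wall lx hist [ 0  7 44 37  3  2  4  4  1  4  2  6  4  7  5  6  8 17 69 44  0  0  0] 
 ly [ 0  0  0  6 26 21  3 10  5  5  9  5  7  6  6  4  5  8  5 11  5  8  5  9
  6  6  8  7  6  8  7  8  3  5  3  4  1 14 16  3]
handle lx -0.04449910634267639 0.03625255280924624 ly [0.13369987 0.14243467 0.14744727] z [0.25279267 0.26266402 0.26589076]
posts 155 -0.02572888699432637 0.019165859923752658 [0.0873885  0.10612839]
```

Call:
arm_command:
  moves:
    - [0.022, -0.041, 0.013, 0, 0, -0.033, 0]
    - [0.022, -0.041, 0.013, 0, 0, -0.033, 0]
    - [0.022, -0.041, 0.013, 0, 0, -0.033, 0]
    - [0.022, -0.041, 0.013, 0, 0, -0.033, 0]
    - [0.022, -0.041, 0.013, 0, 0, -0.033, 0]
    - [0.022, -0.041, 0.013, 0, 0, -0.033, 0]
    - [0.022, -0.041, 0.013, 0, 0, -0.033, 0]
    - [0.022, -0.041, 0.013, 0, 0, -0.033, 0]
    - [0.022, -0.041, 0.013, 0, 0, -0.033, 0]
    - [0.022, -0.041, 0.013, 0, 0, -0.033, 0]
    - [-0.007, -0.042, -0.01, 0, 0, -0.033, 0]
    - [-0.007, -0.042, -0.01, 0, 0, -0.033, 0]
    - [-0.007, -0.042, -0.01, 0, 0, -0.033, 0]
    - [-0.007, -0.042, -0.01, 0, 0, -0.033, 0]
    - [-0.007, -0.042, -0.01, 0, 0, -0.033, 0]
    - [-0.007, -0.042, -0.01, 0, 0, -0.033, 0]
    - [-0.007, -0.042, -0.01, 0, 0, -0.033, 0]
    - [-0.007, -0.042, -0.01, 0, 0, -0.033, 0]
    - [-0.007, -0.042, -0.01, 0, 0, -0.033, 0]
    - [-0.007, -0.042, -0.01, 0, 0, -0.033, 0]
  squeeze: 60

```text
clock: 2.1
eef_pos: [0.4279, -0.2167, 0.2606]
orientation: [[-0.0, 0.885, 0.465], [0.0, 0.465, -0.885], [-1.0, -0.0, -0.0]]
force: [0.7, 0.9, -0.1]
grip_width: 0.999
```

Call:
arm_command:
  moves:
    - [0.0037, -0.0005, -0.04, 0, 0, -0.006, 0]
    - [0, 0, -0.045, 0, 0, 0, 0]
    - [0, 0, -0.045, 0, 0, 0, 0]
    - [0, 0, -0.04, 0, 0, 0, 0]
    - [0, 0, -0.03, 0, 0, 0, 0]
    - [0, 0, -0.02, 0, 0, 0, 0]
    - [0, 0, -0.0176, 0, 0, 0, 0]
    - [0, 0, 0, 0, 0, 0, 0.3]
    - [0, 0, 0, 0, 0, 0, 0.6]
    - [0, 0, 0, 0, 0, 0, 1]
    - [0, 0, 0, 0, 0, 0, 1]
    - [0, 0, 0, 0, 0, 0, 1]
    - [0, 0, 0, 0, 0, 0, 1]
    - [0, 0, 0, 0, 0, 0, 1]
    - [0, 0, 0, 0, 0, 0, 1]
  squeeze: 60

```text
clock: 3.6
eef_pos: [0.4331, -0.2163, 0.0248]
orientation: [[0.001, 0.887, 0.461], [-0.001, 0.461, -0.887], [-1.0, 0.001, 0.001]]
force: [-0.3, 1.0, 5.4]
grip_width: 0.578
```

```bash
python3 -c "
from h import *
s=state();print(s['eef_pos'],s['force'],s['grip_width'],s['wrist_torque'])"
```

```text
[ 0.43313564 -0.21628182  0.02480401] [-0.34059549  0.97040116  5.42471587] 0.5777473078835721 [ 0.00370405  0.26449161 -0.01373126]
```

Call:
arm_command:
  moves:
    - [0, 0, 0.015, 0, 0, 0, 1]
    - [0, 0, 0.025, 0, 0, 0, 1]
    - [0, 0, 0.03, 0, 0, 0, 1]
    - [0, 0, 0.03, 0, 0, 0, 1]
    - [0, 0, 0.025, 0, 0, 0, 1]
    - [0.0059, 0.0295, 0, 0, 0, -0.066, 1]
    - [0.0059, 0.0295, 0, 0, 0, -0.066, 1]
    - [0.0059, 0.0295, 0, 0, 0, -0.066, 1]
    - [0.0059, 0.0295, 0, 0, 0, -0.066, 1]
    - [0.0059, 0.0295, 0, 0, 0, -0.066, 1]
    - [0.0059, 0.0295, 0, 0, 0, -0.066, 1]
    - [0.0059, 0.0295, 0, 0, 0, -0.066, 1]
    - [0.0059, 0.0295, 0, 0, 0, -0.066, 1]
    - [0.0059, 0.0295, 0, 0, 0, -0.066, 1]
    - [0.0059, 0.0295, 0, 0, 0, -0.062, 1]
    - [0, 0, 0, 0, 0, 0, 1]

```text
clock: 5.2
eef_pos: [0.4903, 0.0821, 0.1471]
orientation: [[-0.003, 0.985, -0.173], [0.002, -0.173, -0.985], [-1.0, -0.003, -0.001]]
force: [-0.4, -0.3, -3.3]
grip_width: 0.579
```

```bash
python3 - <<'E'
from h import *
s=state();print(s['eef_pos'],s['force'],s['grip_width'],s['wrist_torque'],np.rad2deg(np.arctan2(s['orientation'][1,1],s['orientation'][0,1])))
tp=s['eef_pos'];yaw=np.deg2rad(-10.1); ex=np.array([np.cos(yaw),np.sin(yaw)]); ey=np.array([-np.sin(yaw),np.cos(yaw)])
ims=[]
for n in('top','scene'):
    p,d=grab(n,n+'1');W=world(n,d);L=W[...,:2]-tp[:2];lx=L@ex;ly=L@ey;Z=W[...,2]
    m=(abs(Z-tp[2]-.037)<.007)&(abs(lx)<.04)&(abs(ly)<.08)&(d>0)&(p.min(-1)>90)
    r=cv2.minAreaRect((W[m][:,:2]*1000).astype(np.float32));print(n,m.sum(),r,'Z',np.median(Z[m]))
    print(' local lx',np.percentile(lx[m],[1,99]),'ly',np.percentile(ly[m],[1,99]))
    w=(Z>.081)&(Z<.09)&(abs(lx)<.045)&(abs(ly)<.085)&(d>0)
    print(' wall lx',np.percentile(lx[w],[2,98]),'ly',np.percentile(ly[w],[2,98]))
    ims.append(p[:,:,::-1])
a=cv2.resize(ims[0][140:260,100:260],(400,300),interpolation=2);b=cv2.resize(ims[1][170:320,240:440],(400,300),interpolation=2)
cv2.imwrite('pics/c2.png',np.hstack([a,b]))
E
```

```text
[0.49033941 0.08209676 0.14706249] [-0.4424425  -0.32364097 -3.290452  ] 0.5789568699668659 [-0.05402601  0.03717773 -0.00156443] -9.97914317638548
top 167 ((483.6378479003906, 33.49810791015625), (28.625560760498047, 50.636783599853516), 84.08988189697266) Z 0.18192360044328384
 local lx [-0.02281603  0.02596737] ly [-0.06207003 -0.03375419]
 wall lx [-0.03355674  0.03720564] ly [-0.07457041 -0.01996632]
scene 321 ((490.7019348144531, 82.99427795410156), (119.55799102783203, 62.13496017456055), 73.78926086425781) Z 0.180803187712849
 local lx [-0.02490098  0.02830065] ly [-0.05745613  0.05838475]
 wall lx [-0.02292464  0.03717803] ly [-0.07134311  0.08175749]
```

View pics/c2.png

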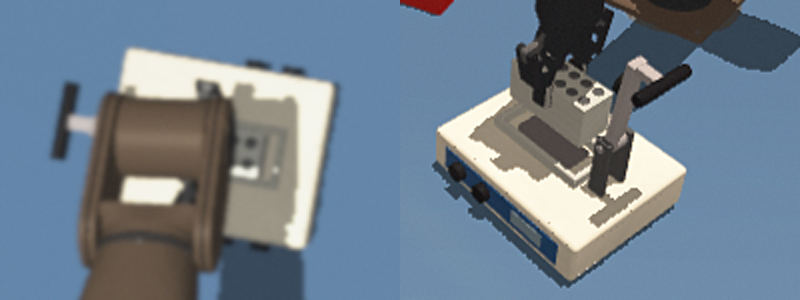

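Call:
arm_command:
  moves:
    - [0.0005, -0.0018, -0.004, 0, 0, 0, 1]
    - [0, 0, -0.008, 0, 0, 0, 1]
    - [0, 0, -0.008, 0, 0, 0, 1]
    - [0, 0, -0.006, 0, 0, 0, 1]
    - [0, 0, -0.004, 0, 0, 0, 1]
    - [0, 0, -0.002, 0, 0, 0, 1]
    - [0, 0, -0.002, 0, 0, 0, 1]
    - [0, 0, -0.002, 0, 0, 0, 1]
    - [0, 0, -0.001, 0, 0, 0, 1]
    - [0, 0, 0, 0, 0, 0, 1]

```text
clock: 6.3
eef_pos: [0.492, 0.0775, 0.1117]
orientation: [[0.0, 0.984, -0.176], [0.0, -0.176, -0.984], [-1.0, 0.0, -0.0]]
force: [-0.4, 0.1, -4.2]
grip_width: 0.578
```

```bash
python3 - <<'E'
from h import *
s=state();print(s['eef_pos'],s['force'],s['grip_width'],s['wrist_torque'])
p,d=grab('scene','scene2')
cv2.imwrite('pics/c3.png',cv2.resize(p[180:290,250:400,::-1],(800,587),interpolation=2))
E
```

```text
[0.49197188 0.07749826 0.11172468] [-0.41692395  0.08208306 -4.23826852] 0.578206910262174 [-0.02247366 -0.0035376  -0.04025543]
```

View pics/c3.png

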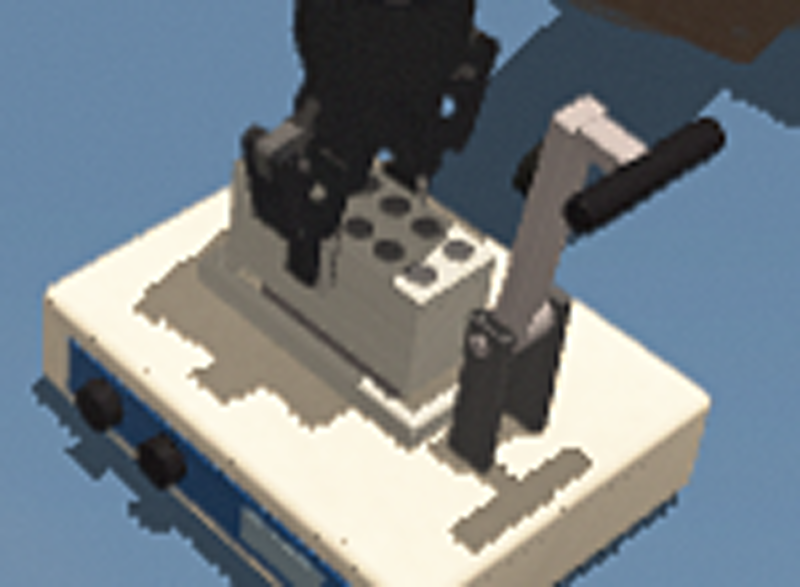

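```bash
python3 - <<'E'
from h import *
yaw=np.deg2rad(-10.1); ex=np.array([np.cos(yaw),np.sin(yaw)]); ey=np.array([-np.sin(yaw),np.cos(yaw)])
tp=state()['eef_pos'];print(tp)
pt,dt=grab('top','top2')
from scipy.optimize import minimize
def rectimg(n,c,hx,hy,z,N=60):
    t=np.linspace(-1,1,N);P=[]
    for s in(-1,1): P+=[(c[0]+s*hx*ex+k*hy*ey) for k in t]+[(c[0]+k*hx*ex+s*hy*ey) for k in t]
def fit(n,tag,hx,hy,z,c0,sides):
    c=cams.camera_params(n);R=np.array(c['R'])
    g=cv2.cvtColor(cv2.imread(f'pics/{tag}.png'),6).astype(np.float32)
    g=cv2.GaussianBlur(g,(0,0),.8)
    G=cv2.magnitude(cv2.Sobel(g,5,1,0),cv2.Sobel(g,5,0,1))
    def score(o):
        t=np.linspace(-.9,.9,50);P=[]
        for ax,s in sides:
            for k in t:
                a,b=(s*hx,k*hy) if ax=='x' else (k*hx,s*hy)
                P.append(np.r_[c0+(a+o[0])*ex+(b+o[1])*ey,z])
        Q=np.array(P)@R.T+c['t'];u=Q[:,0]/Q[:,2]*c['fx']+c['cx'];v=Q[:,1]/Q[:,2]*c['fy']+c['cy']
        return cv2.remap(G,u.astype(np.float32),v.astype(np.float32),1).mean()
    r=np.arange(-8,8.1,.5)/1000
    S=np.array([[score((a,b)) for b in r] for a in r]);i=np.unravel_index(S.argmax(),S.shape)
    print(n,tag,(hx,hy),'lx,ly mm',r[i[0]]*1e3,r[i[1]]*1e3,S.max().round(1),np.median(S).round(1))
c0=tp[:2]; A=[('x',1),('x',-1),('y',1),('y',-1)]
for n in('top','scene'):
    fit(n,n+'0',.018,.045,.0787,c0,A)
    fit(n,n+'0',.036,.071,.07,c0,[('x',1),('y',-1)]+([('x',-1)] if n=='top' else [('y',1)]))
    fit(n,n+'0',.028,.063,.086,c0,A)
zt=tp[2]-.0248+.06
fit('scene','scene2',.025,.060,zt,c0,[('x',1),('y',1)])
fit('top','top2',.025,.060,zt,c0,[('y',-1)])
for n in('scene','top'):
    d=np.load(f'pics/{n}2.npy');p=cv2.imread(f'pics/{n}2.png');W=world(n,d);L=W[...,:2]-c0;lx=L@ex;ly=L@ey
    m=(abs(W[...,2]-zt)<.006)&(abs(lx)<.04)&(abs(ly)<.08)&(d>0)&(p.min(-1)>90)
    print(n,np.percentile(lx[m],[1,99]),np.percentile(ly[m],[1,99]))
E
```

```text
[0.492044   0.07748183 0.1118226 ]
top top0 (0.018, 0.045) lx,ly mm -0.5 0.0 188.9 111.2
top top0 (0.036, 0.071) lx,ly mm 0.5 -1.0 92.3 60.9
top top0 (0.028, 0.063) lx,ly mm 8.0 -3.0 105.4 67.8
scene scene0 (0.018, 0.045) lx,ly mm 3.5 6.5 262.5 163.9
scene scene0 (0.036, 0.071) lx,ly mm -1.5 -0.5 256.4 172.1
scene scene0 (0.028, 0.063) lx,ly mm -1.0 3.5 268.7 197.4
scene scene2 (0.025, 0.06) lx,ly mm -8.0 0.5 197.0 137.1
top top2 (0.025, 0.06) lx,ly mm -4.0 8.0 127.8 75.6
scene [-0.02515344  0.0270384 ] [-0.05498026  0.05968027]
top [-0.02338992  0.02539548] [-0.06225091 -0.03589109]
```

Call:
arm_command:
  moves:
    - [0, 0.0015, 0, 0, 0, 0, 1]
    - [0, 0, -0.001, 0, 0, 0, 1]
    - [0, 0, -0.001, 0, 0, 0, 1]
    - [0, 0, -0.001, 0, 0, 0, 1]
    - [0, 0, -0.001, 0, 0, 0, 1]
    - [0, 0, -0.001, 0, 0, 0, 1]
    - [0, 0, -0.001, 0, 0, 0, 1]
    - [0, 0, 0, 0, 0, 0, 1]

```text
clock: 7.2
eef_pos: [0.4918, 0.0789, 0.1055]
orientation: [[-0.0, 0.984, -0.176], [0.0, -0.176, -0.984], [-1.0, -0.0, 0.0]]
force: [-0.5, 0.6, -3.3]
grip_width: 0.576
```

Call:
arm_command:
  moves:
    - [0, 0, -0.001, 0, 0, 0, 1]
    - [0, 0, -0.001, 0, 0, 0, 1]
    - [0, 0, -0.001, 0, 0, 0, 1]
    - [0, 0, -0.001, 0, 0, 0, 1]
    - [0, 0, 0, 0, 0, 0, 1]

```text
clock: 7.7
eef_pos: [0.4922, 0.0789, 0.1034]
orientation: [[-0.001, 0.984, -0.176], [-0.0, -0.176, -0.984], [-1.0, -0.001, 0.0]]
force: [-4.7, 0.9, 6.0]
grip_width: 0.578
```

Call:
arm_command:
  moves:
    - [-0.0006, 0, -0.001, 0, 0, 0, 1]
    - [0, 0, -0.001, 0, 0, 0, 1]
    - [0, 0, -0.001, 0, 0, 0, 1]
    - [0, 0, 0, 0, 0, 0, 1]

```text
clock: 8.1
eef_pos: [0.4921, 0.0789, 0.1011]
orientation: [[0.0, 0.984, -0.176], [-0.0, -0.176, -0.984], [-1.0, 0.0, 0.0]]
force: [-5.2, -0.3, 8.5]
grip_width: 0.577
```

Call:
arm_command:
  moves:
    - [0, 0, -0.001, 0, 0, 0, 1]
    - [0, 0, -0.001, 0, 0, 0, 1]
    - [0, 0, -0.001, 0, 0, 0, 1]
    - [0, 0, -0.001, 0, 0, 0, 1]
    - [0, 0, 0, 0, 0, 0, 1]

```text
clock: 8.6
eef_pos: [0.4921, 0.0789, 0.0971]
orientation: [[0.0, 0.984, -0.176], [-0.0, -0.176, -0.984], [-1.0, 0.0, 0.0]]
force: [-4.6, 0.1, 7.7]
grip_width: 0.576
```

Call:
arm_command:
  moves:
    - [0, 0, -0.001, 0, 0, 0, 1]
    - [0, 0, -0.001, 0, 0, 0, 1]
    - [0, 0, -0.0005, 0, 0, 0, 1]
    - [0, 0, 0, 0, 0, 0, 1]

```text
clock: 9.0
eef_pos: [0.4921, 0.079, 0.0948]
orientation: [[0.0, 0.984, -0.176], [-0.0, -0.176, -0.984], [-1.0, 0.0, 0.0]]
force: [-5.1, 0.2, 9.1]
grip_width: 0.571
```

Call:
arm_command:
  moves:
    - [0, 0, -0.0005, 0, 0, 0, 1]
    - [0, 0, -0.0005, 0, 0, 0, 1]
    - [0, 0, -0.0005, 0, 0, 0, 1]
    - [0, 0, 0, 0, 0, 0, 1]

```text
clock: 9.4
eef_pos: [0.4922, 0.0789, 0.0948]
orientation: [[-0.001, 0.984, -0.176], [-0.0, -0.176, -0.984], [-1.0, -0.0, 0.0]]
force: [-8.9, 0.1, 17.4]
grip_width: 0.577
```

Call:
arm_command:
  moves:
    - [0, 0, -0.001, 0, 0, 0, 1]
    - [0, 0, -0.001, 0, 0, 0, 1]
    - [0, 0, 0, 0, 0, 0, 1]

```text
clock: 9.7
eef_pos: [0.4922, 0.0789, 0.0948]
orientation: [[-0.002, 0.984, -0.176], [-0.001, -0.176, -0.984], [-1.0, -0.002, 0.001]]
force: [-15.5, -1.6, 28.8]
grip_width: 0.577
```

Call:
arm_command:
  moves:
    - [0, 0, 0.0015, 0, 0, 0, 1]
    - [0, 0, 0.0015, 0, 0, 0, 1]
    - [0, 0, 0, 0, 0, 0, 0.5]
    - [0, 0, 0, 0, 0, 0, 0.2]
    - [0, 0, 0, 0, 0, 0, 0]
    - [0, 0, 0, 0, 0, 0, 0]
    - [0, 0, 0, 0, 0, 0, 0]
    - [0, 0, 0, 0, 0, 0, 0]
    - [0, 0, 0.01, 0, 0, 0, 0]
    - [0, 0, 0.02, 0, 0, 0, 0]
    - [0, 0, 0.03, 0, 0, 0, 0]
    - [0, 0, 0.04, 0, 0, 0, 0]
    - [0, 0, 0.04, 0, 0, 0, 0.5]
    - [0, -0.02, 0.04, 0, 0, 0, 1]
    - [0, -0.04, 0.04, 0, 0, 0, 1]
    - [0, -0.04, 0, 0, 0, 0, 1]
    - [0, -0.02, 0, 0, 0, 0, 1]
    - [0, 0, 0, 0, 0, 0, 1]
    - [0, 0, 0, 0, 0, 0, 1]

```text
clock: 11.6
eef_pos: [0.4912, -0.0364, 0.3074]
orientation: [[0.0, 0.984, -0.177], [0.001, -0.177, -0.984], [-1.0, 0.0, -0.001]]
force: [0.1, 0.9, 0.6]
grip_width: 0.003
```

```bash
python3 - <<'E'
from h import *
s=state();print(s['eef_pos'],s['force'],s['grip_width'])
c0=np.array([.492,.0787]);yaw=np.deg2rad(-10.1); ex=np.array([np.cos(yaw),np.sin(yaw)]); ey=np.array([-np.sin(yaw),np.cos(yaw)])
for n in('scene','top'):
    p,d=grab(n,n+'3');W=world(n,d);L=W[...,:2]-c0;lx=L@ex;ly=L@ey;Z=W[...,2]
    m=(abs(Z-.131)<.012)&(abs(lx)<.035)&(abs(ly)<.068)&(d>0)&(p.min(-1)>90)
    A=np.c_[lx[m],ly[m],np.ones(m.sum())];k=np.linalg.lstsq(A,Z[m],rcond=None)[0]
    print(n,m.sum(),'top plane tilt,z',k, np.percentile(lx[m],[1,99]),np.percentile(ly[m],[1,99]))
    m=(Z>.062)&(Z<.078)&(abs(lx)<.09)&(abs(ly)<.1)&(abs(lx)>.045)&(d>0);print(' cabinet z',np.median(Z[m]))
    m=(Z>.2)&(p.max(-1)<70)&(abs(ly-.14)<.03)&(abs(lx)<.06)&(d>0);print(' handle',lx[m].min(),lx[m].max(),np.percentile(ly[m],[2,50,98]),np.percentile(Z[m],[2,50,98]))
    if n=='scene': cv2.imwrite('pics/c4.png',cv2.resize(p[150:300,240:440,::-1],(800,600),interpolation=2))
E
```

```text
[ 0.49123316 -0.0363874   0.30738082] [0.10405114 0.86942264 0.58457515] 0.0025016383875600284
scene 777 top plane tilt,z [-0.05499214 -0.00757975  0.12817764] [-0.02421153  0.02589145] [-0.05765916  0.06016631]
 cabinet z 0.0686563692169255
 handle -0.04141357193502222 0.038921358112298424 [0.12925686 0.13833539 0.14300495] [0.25401946 0.26271077 0.26599209]
top 211 top plane tilt,z [ 0.00422153 -0.00597227  0.13037348] [-0.02315178  0.02591517] [-0.04807012  0.05760411]
 cabinet z 0.07018110900279408
 handle -0.03734867457601127 0.035434518585279184 [0.12773369 0.13272255 0.13764034] [0.26075191 0.26504869 0.26947959]
```

View pics/c4.png

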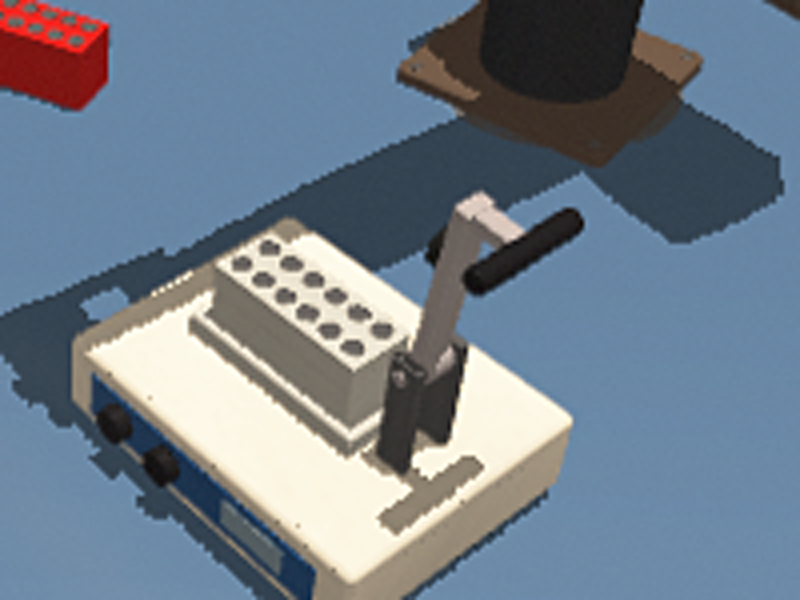

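Picture c4 shows the block level inside the nest (top corners about (215,265) and (355,360)), its top 60 mm above the cabinet. The clamp is still open, with its handle at (525,250). Next I go behind the handle.

Call:
arm_command:
  moves:
    - [0.0026, 0.0246, 0.008, 0, 0, 0, 1]
    - [0.0033, 0.0296, 0.008, 0, 0, 0, 1]
    - [0.0033, 0.0296, 0.008, 0, 0, 0, 1]
    - [0.0033, 0.0296, 0.004, 0, 0, 0, 1]
    - [0.0033, 0.0296, 0, 0, 0, 0, 1]
    - [0.0033, 0.0296, 0, 0, 0, 0, 1]
    - [0.0033, 0.0296, 0, 0, 0, 0, 1]
    - [0.0033, 0.0296, 0, 0, 0, 0, 1]
    - [0.0033, 0.0296, 0, 0, 0, 0, 1]
    - [0.0033, 0.0296, 0, 0, 0, 0, 1]
    - [0, 0, 0, 0, 0, 0, 1]
    - [0, 0, -0.025, 0, 0, 0, 1]
    - [0, 0, -0.03, 0, 0, 0, 1]
    - [0, 0, -0.03, 0, 0, 0, 1]
    - [0, 0, -0.015, 0, 0, 0, 1]
    - [0, 0, 0, 0, 0, 0, 1]

```text
clock: 13.3
eef_pos: [0.5219, 0.2542, 0.2321]
orientation: [[-0.006, 0.984, -0.176], [-0.002, -0.176, -0.984], [-1.0, -0.005, 0.003]]
force: [0.3, -0.5, 0.3]
grip_width: 0.002
```

Call:
arm_command:
  moves:
    - [-0.0009, -0.0049, 0, 0, 0, 0, 1]
    - [-0.0009, -0.0049, 0, 0, 0, 0, 1]
    - [-0.0009, -0.0049, 0, 0, 0, 0, 1]
    - [-0.0009, -0.0049, 0, 0, 0, 0, 1]
    - [-0.0009, -0.0049, 0, 0, 0, 0, 1]
    - [-0.0009, -0.0049, 0, 0, 0, 0, 1]
    - [-0.0009, -0.0049, 0, 0, 0, 0, 1]
    - [-0.0009, -0.0049, 0, 0, 0, 0, 1]
    - [-0.0009, -0.0049, 0, 0, 0, 0, 1]

```text
clock: 14.2
eef_pos: [0.5156, 0.2102, 0.2353]
orientation: [[0.0, 0.984, -0.176], [0.0, -0.176, -0.984], [-1.0, 0.0, -0.0]]
force: [-0.3, 2.5, 2.1]
grip_width: -0.002
```

Call:
arm_command:
  moves:
    - [-0.0009, -0.0049, 0, 0, 0, 0, 1]
    - [-0.0009, -0.0049, 0, 0, 0, 0, 1]
    - [-0.0009, -0.0049, 0, 0, 0, 0, 1]
    - [-0.0009, -0.0049, 0, 0, 0, 0, 1]
    - [-0.0009, -0.0049, 0, 0, 0, 0, 1]
    - [-0.0009, -0.0049, 0, 0, 0, 0, 1]
    - [-0.0009, -0.0049, 0, 0, 0, 0, 1]
    - [-0.0009, -0.0049, 0, 0, 0, 0, 1]
    - [-0.0009, -0.0049, 0, 0, 0, 0, 1]
    - [-0.0009, -0.0049, 0, 0, 0, 0, 1]
    - [-0.0009, -0.0049, -0.001, 0, 0, 0, 1]
    - [-0.0009, -0.0049, -0.001, 0, 0, 0, 1]
    - [-0.0009, -0.0049, -0.001, 0, 0, 0, 1]
    - [-0.0009, -0.0049, -0.001, 0, 0, 0, 1]

```text
clock: 15.6
eef_pos: [0.5025, 0.1416, 0.2305]
orientation: [[-0.001, 0.984, -0.176], [0.0, -0.176, -0.984], [-1.0, -0.001, -0.0]]
force: [1.2, 1.8, -2.0]
grip_width: 0.001
```

Call:
arm_command:
  moves:
    - [-0.0009, -0.0049, -0.002, 0, 0, 0, 1]
    - [-0.0009, -0.0049, -0.002, 0, 0, 0, 1]
    - [-0.0009, -0.0049, -0.002, 0, 0, 0, 1]
    - [-0.0009, -0.0049, -0.002, 0, 0, 0, 1]
    - [-0.0009, -0.0049, -0.002, 0, 0, 0, 1]
    - [-0.0009, -0.0049, -0.002, 0, 0, 0, 1]
    - [-0.0009, -0.0049, -0.002, 0, 0, 0, 1]
    - [0, 0, 0, 0, 0, 0, 1]

```text
clock: 16.4
eef_pos: [0.4964, 0.1068, 0.2167]
orientation: [[-0.001, 0.984, -0.176], [-0.001, -0.176, -0.984], [-1.0, -0.001, 0.001]]
force: [-0.6, 1.0, -2.2]
grip_width: -0.002
```

```bash
python3 - <<'E'
from h import *
p,d=grab('scene','scene4');print(state()['eef_pos'],state()['force'])
cv2.imwrite('pics/c5.png',cv2.resize(p[150:300,240:440,::-1],(800,600),interpolation=2))
E
```

```text
[0.49655924 0.10681911 0.21711272] [-0.10524858  1.9423564   0.24916875]
```

View pics/c5.png

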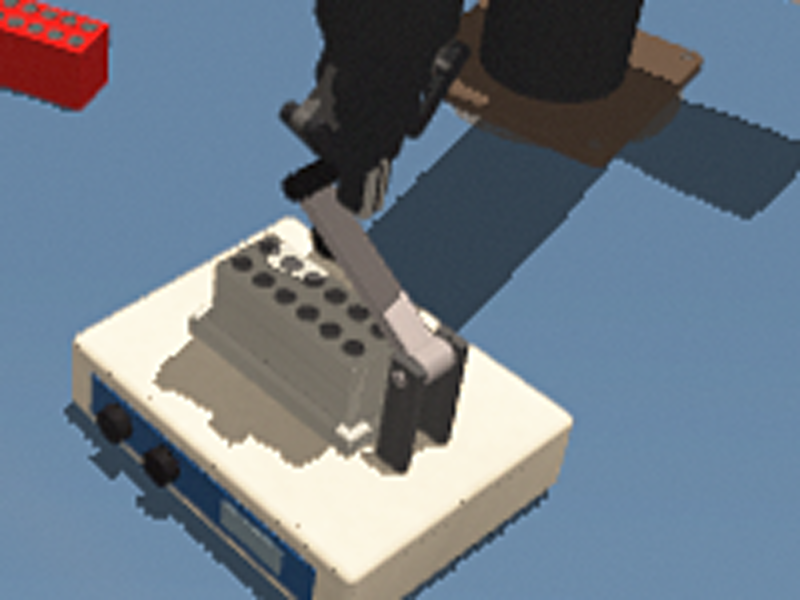

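Picture c5 shows the clamp about half over (handle at (310,183), arm pointing down to the hinge at (435,350)) and the block still seated. Next I go over the handle and push from above.

Call:
arm_command:
  moves:
    - [0.0009, 0.0049, 0, 0, 0, 0, 1]
    - [0, 0, 0.02, 0, 0, 0, 1]
    - [0, 0, 0.03, 0, 0, 0, 1]
    - [0, 0, 0.015, 0, 0, 0, 1]
    - [-0.0026, -0.0148, 0, 0, 0, 0, 1]
    - [-0.0026, -0.0148, 0, 0, 0, 0, 1]
    - [0, 0, 0, 0, 0, 0, 1]
    - [0, 0, -0.015, 0, 0, 0, 1]
    - [0, 0, -0.01, 0, 0, 0, 1]
    - [-0.0004, -0.002, -0.005, 0, 0, 0, 1]
    - [-0.0008, -0.0045, -0.005, 0, 0, 0, 1]
    - [-0.0008, -0.0045, -0.005, 0, 0, 0, 1]
    - [-0.0008, -0.0045, -0.005, 0, 0, 0, 1]
    - [0, 0, 0, 0, 0, 0, 1]

```text
clock: 17.85
eef_pos: [0.4892, 0.0668, 0.2363]
orientation: [[-0.001, 0.984, -0.177], [-0.0, -0.177, -0.984], [-1.0, -0.001, 0.0]]
force: [-0.2, -0.2, -0.2]
grip_width: -0.001
```

Call:
arm_command:
  moves:
    - [0, 0, 0.012, 0, 0, 0, 1]
    - [0, 0, 0.012, 0, 0, 0, 1]
    - [0, 0, 0, 0, 0, 0, 1]
    - [0.0017, 0.0095, 0, 0, 0, 0, 1]
    - [0.0017, 0.0095, 0, 0, 0, 0, 1]
    - [0, 0, 0, 0, 0, 0, 1]
    - [0, 0, -0.004, 0, 0, 0, 1]
    - [0, 0, -0.004, 0, 0, 0, 1]
    - [0, 0, -0.003, 0, 0, 0, 1]
    - [0, 0, -0.003, 0, 0, 0, 1]
    - [0, 0, 0, 0, 0, 0, 1]

```text
clock: 18.95
eef_pos: [0.4926, 0.0862, 0.2463]
orientation: [[-0.001, 0.984, -0.176], [0.0, -0.176, -0.984], [-1.0, -0.001, 0.0]]
force: [-0.7, 0.1, -0.2]
grip_width: -0.003
```

Call:
arm_command:
  moves:
    - [0, 0, -0.003, 0, 0, 0, 1]
    - [0, 0, -0.003, 0, 0, 0, 1]
    - [-0.0002, -0.0015, -0.003, 0, 0, 0, 1]
    - [-0.0003, -0.002, -0.003, 0, 0, 0, 1]

```text
clock: 19.35
eef_pos: [0.4935, 0.0807, 0.2385]
orientation: [[0.003, 0.984, -0.175], [-0.006, -0.175, -0.984], [-1.0, 0.004, 0.005]]
force: [-5.2, -7.9, 11.8]
grip_width: 0.001
```

Call:
arm_command:
  moves:
    - [0, 0, 0.008, 0, 0, 0, 1]
    - [0, 0, 0.008, 0, 0, 0, 1]
    - [0, 0, 0, 0, 0, 0, 1]

```text
clock: 19.65
eef_pos: [0.4933, 0.0831, 0.2527]
orientation: [[0.003, 0.984, -0.176], [0.0, -0.176, -0.984], [-1.0, 0.003, -0.001]]
force: [0.5, -0.0, -0.1]
grip_width: 0.002
```

```bash
python3 - <<'E'
from h import *
c0=np.array([.492,.0787]);yaw=np.deg2rad(-10.1); ex=np.array([np.cos(yaw),np.sin(yaw)]); ey=np.array([-np.sin(yaw),np.cos(yaw)])
tp=state()['eef_pos'];print(tp,(tp[:2]-c0)@ey,(tp[:2]-c0)@ex,state()['force'])
p,d=grab('scene','scene5');W=world('scene',d);L=W[...,:2]-c0;lx=L@ex;ly=L@ey;Z=W[...,2]
m=(Z>.2)&(Z<.256)&(p.max(-1)<75)&(abs(ly)<.06)&(lx>.018)&(lx<.05)&(d>0)
print('bar',m.sum(),lx[m].max(),np.percentile(ly[m],[2,50,98]),np.percentile(Z[m],[2,50,98]))
E
```

```text
[0.49326934 0.08306562 0.25267006] 0.0045205659486137004 0.00048408165950820887 [ 0.47346602 -0.0077436  -0.10279534]
bar 64 0.038988217242640816 [-0.00518244  0.0034985   0.00811923] [0.22564343 0.23342593 0.23802171]
```

Call:
arm_command:
  moves:
    - [-0.0005, -0.0025, -0.006, 0, 0, 0, 1]
    - [-0.0005, -0.0025, -0.006, 0, 0, 0, 1]
    - [-0.0004, -0.0025, -0.0025, 0, 0, 0, 1]
    - [-0.0004, -0.0025, -0.0025, 0, 0, 0, 1]
    - [-0.0005, -0.0028, -0.0033, 0, 0, 0, 1]
    - [-0.0005, -0.0028, -0.0033, 0, 0, 0, 1]

```text
clock: 20.3
eef_pos: [0.4895, 0.0672, 0.2272]
orientation: [[-0.001, 0.984, -0.176], [0.0, -0.176, -0.984], [-1.0, -0.001, -0.0]]
force: [-0.6, 0.6, 2.3]
grip_width: 0.004
```

Call:
arm_command:
  moves:
    - [-0.0004, -0.0025, -0.0035, 0, 0, 0, 1]
    - [-0.0004, -0.0025, -0.0035, 0, 0, 0, 1]
    - [-0.0004, -0.0022, -0.0037, 0, 0, 0, 1]
    - [-0.0004, -0.0022, -0.0037, 0, 0, 0, 1]
    - [-0.0003, -0.002, -0.0037, 0, 0, 0, 1]
    - [-0.0003, -0.002, -0.0037, 0, 0, 0, 1]
    - [-0.0003, -0.0017, -0.004, 0, 0, 0, 1]
    - [-0.0003, -0.0017, -0.004, 0, 0, 0, 1]
    - [0, 0, 0, 0, 0, 0, 1]

```text
clock: 21.2
eef_pos: [0.4866, 0.0506, 0.1967]
orientation: [[-0.001, 0.984, -0.177], [0.001, -0.177, -0.984], [-1.0, -0.001, -0.001]]
force: [-0.6, -0.5, -0.1]
grip_width: -0.006
```

Call:
arm_command:
  moves:
    - [-0.0001, -0.0008, -0.002, 0, 0, 0, 1]
    - [-0.0001, -0.0008, -0.002, 0, 0, 0, 1]
    - [-0.0001, -0.0008, -0.002, 0, 0, 0, 1]
    - [-0.0001, -0.0008, -0.002, 0, 0, 0, 1]

```text
clock: 21.6
eef_pos: [0.4862, 0.0475, 0.1893]
orientation: [[-0.001, 0.984, -0.176], [0.001, -0.176, -0.984], [-1.0, -0.001, -0.0]]
force: [-1.2, 0.3, 1.6]
grip_width: 0.0
```

Call:
arm_command:
  moves:
    - [0, -0.0003, -0.001, 0, 0, 0, 1]
    - [0, -0.0003, -0.001, 0, 0, 0, 1]
    - [0, 0, -0.001, 0, 0, 0, 1]
    - [0, 0, -0.001, 0, 0, 0, 1]
    - [0, 0, 0, 0, 0, 0, 1]

```text
clock: 22.1
eef_pos: [0.4866, 0.0465, 0.1856]
orientation: [[0.0, 0.984, -0.176], [-0.0, -0.176, -0.984], [-1.0, 0.001, 0.0]]
force: [-1.0, -0.8, 0.9]
grip_width: 0.001
```

Call:
arm_command:
  moves:
    - [0, 0, -0.001, 0, 0, 0, 1]
    - [0, 0, -0.001, 0, 0, 0, 1]
    - [0, 0, -0.001, 0, 0, 0, 1]
    - [0, 0, 0, 0, 0, 0, 1]

```text
clock: 22.5
eef_pos: [0.4869, 0.0464, 0.1848]
orientation: [[0.0, 0.984, -0.176], [-0.001, -0.176, -0.984], [-1.0, 0.001, 0.001]]
force: [-4.6, -0.8, 9.5]
grip_width: 0.002
```

Call:
arm_command:
  moves:
    - [0, 0, -0.001, 0, 0, 0, 1]
    - [0, 0, -0.0005, 0, 0, 0, 1]
    - [0, 0, 0, 0, 0, 0, 1]

```text
clock: 22.8
eef_pos: [0.487, 0.0464, 0.1847]
orientation: [[0.0, 0.984, -0.176], [-0.001, -0.176, -0.984], [-1.0, 0.001, 0.001]]
force: [-7.6, -1.2, 16.9]
grip_width: 0.002
```

The handle now stops hard at the closed height (17 N). I retreat straight up and check.

Call:
arm_command:
  moves:
    - [0, 0, 0.002, 0, 0, 0, 1]
    - [0, 0, 0.005, 0, 0, 0, 1]
    - [0, 0, 0.015, 0, 0, 0, 1]
    - [0, 0, 0.03, 0, 0, 0, 1]
    - [0, 0, 0.04, 0, 0, 0, 1]
    - [0, -0.03, 0.03, 0, 0, 0, 1]
    - [0, -0.045, 0, 0, 0, 0, 1]
    - [0, -0.045, 0, 0, 0, 0, 1]
    - [0, -0.045, 0, 0, 0, 0, 1]
    - [0, -0.03, 0, 0, 0, 0, 1]
    - [0, 0, 0, 0, 0, 0, 1]
    - [0, 0, 0, 0, 0, 0, 1]

```text
clock: 24.0
eef_pos: [0.4864, -0.1485, 0.3024]
orientation: [[-0.001, 0.984, -0.178], [0.001, -0.178, -0.984], [-1.0, -0.001, -0.001]]
force: [0.0, 0.5, 0.0]
grip_width: 0.002
```

```bash
python3 - <<'E'
from h import *
c0=np.array([.492,.0787]);yaw=np.deg2rad(-10.1); ex=np.array([np.cos(yaw),np.sin(yaw)]); ey=np.array([-np.sin(yaw),np.cos(yaw)])
print(state()['eef_pos'],state()['force'])
for n in('scene','top'):
    p,d=grab(n,n+'6');W=world(n,d);L=W[...,:2]-c0;lx=L@ex;ly=L@ey;Z=W[...,2]
    m=(Z>.165)&(Z<.25)&(p.max(-1)<75)&(abs(ly+.03)<.03)&(abs(lx)>.014)&(abs(lx)<.05)&(d>0)
    print(n,'bar',m.sum(),np.percentile(ly[m],[2,50,98]),np.percentile(Z[m],[2,50,98]))
    m=(abs(Z-.131)<.01)&(abs(lx)<.026)&(abs(lx)>.014)&(abs(ly)<.06)&(d>0)&(p.min(-1)>70);print(' block top',m.sum(),np.median(Z[m]))
    if n=='scene': cv2.imwrite('pics/c6.png',cv2.resize(p[150:300,240:440,::-1],(800,600),interpolation=2))
E
```

```text
[ 0.48635185 -0.14849944  0.30244152] [0.0005736  0.47983669 0.0355022 ]
scene bar 119 [-0.03634773 -0.02792099 -0.02298026] [0.17222724 0.18129803 0.18476456]
 block top 232 0.1280337268035631
top bar 58 [-0.03996593 -0.03368724 -0.02878233] [0.17867165 0.18421461 0.19024279]
 block top 273 0.1302388629693869
```

View pics/c6.png

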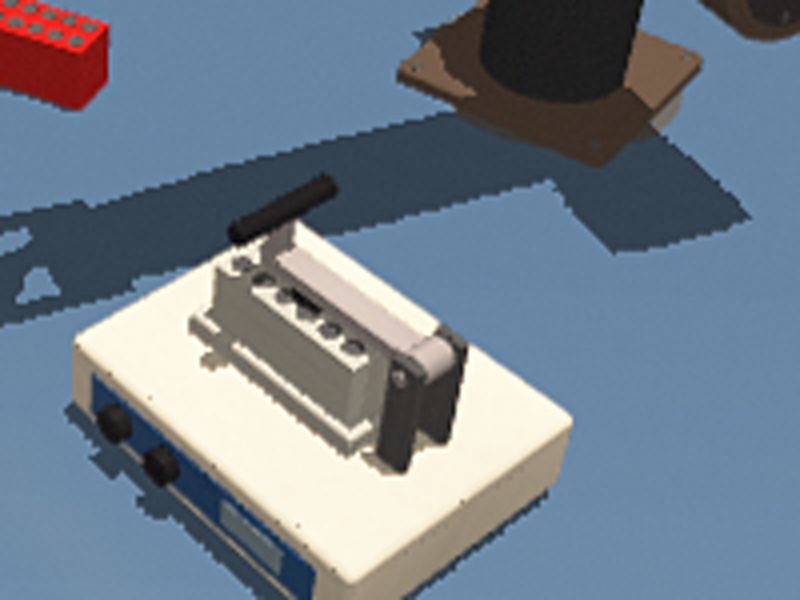

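Picture c6 shows the clamp level: handle at (283,208), foot on the block top at (305,300). The block is fully in the nest and the robot is clear.

```bash
python3 -c "
from workcell import bot
print(bot.job_done())"
```

```text
the job is handed in; nothing more can be done
None
```

The long aluminium block is in the nest and pressed home, and the clamp is closed on it with the robot clear. I handed the job in at about 24 s of the 64 s allowed.

**Block:** I lowered it onto the lift pad and pressed it down about 9 mm. It then stopped hard at tool height 94.8 mm, which is where the floor should be, and the force rose from about 9 N to 29 N. After release, the top camera put its top at 130 mm, level, 60 mm above the mixer top.

**Clamp:** I pushed it over with shut fingers, first from behind and then from above. The handle stopped hard at its closed height (17 N) and stayed level after I backed off. The last pictures show the foot on the block and the block still seated.

**What disagreed:**
- **Cameras:** The two cameras differed by about 2 to 5 mm along the nest, so I corrected from the held block's position and by feel. The scene camera also read block heights about 2 mm low.
- **Sideways force:** While I pressed, it reached about 15 N and grew in step with the downward force.
- **First try from above:** My first approach from above missed the handle, so I lifted and repositioned. On the next press the force peaked at about 12 N.

The short block, bottle and tip box were not approached. I did not re-measure them at the end.

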